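# Weigh a jam jar on a two-pan kitchen balance

### The arm

A 7-joint arm with a two-finger parallel gripper is mounted at the origin on a cart in front of the work surface, level with it; the furniture and walls round the work are solid. World frame = base frame: x ahead of the robot, y to its left, z up, the work surface at z = 0. Lengths are in m, angles in rad, forces in N, time in s.
With the tool pointing down it reaches from about 0.425 to 0.825 m from the base axis. Payload 3.6 kg.
Tool frame: the origin (TCP) lies where the fingers leave the gripper's body, on its centre line; the fingertips stand 73 mm ahead of it and the grasp point (between the pads) lies 54 mm ahead of it; x points along the fingers, y is the direction in which the jaws open and shut, and the axes are right-handed (so a half turn about x gives the same grasp; the last joint's range is limited). The gripper opens to 85 mm and grips with 20 to 120 N. Pads are 22 mm wide; open, the fingers measure 114 mm over their backs; the gripper's body (76 mm by 85 mm) begins 54 mm behind the grasp point. The pads swing forward as they close: fully open they stand 13 mm farther back than shut.
Start: joints at [1.073, 0.615, -0.013, 1.423, 0.008, 1.103, -0.04], TCP at [0.295, -0.579, 0.304] pointing down, gripper open.
Joint ranges: [-3.12, 3.12], [-0.3, 2.06], [-1.34, 1.32], [0.26, 2.42], [-1.36, 4.5], [0.01, 1.98], [-2.84, 2.84]. Speed limits (rad/s): [2.79, 2.79, 3.14, 3.14, 3.14, 3.14, 3.14].

### API

Orientations are given as a unit quaternion [x, y, z, w].
In Python, from station import arm, snapshot, camera_info, ticket gives the robot as it stands. Calls block until the motion is done:
- arm.movep(position, orientation): joint-space move of the TCP to a pose.
- arm.line_to(position, velocity=0.15, ori=None): straight line of the TCP; ori=None keeps the orientation; velocity is the mean speed in m/s.
- arm.move_j(angles): joint-space move.
- arm.move_gripper(opening, effort=None): opening from 0.0 (shut) to 1.0 (fully open); effort is the grip in N (None keeps the last); returns when the fingers have stopped.
- arm.pause(seconds).
- arm.ik(position, orientation): joint angles nearest the present ones, or None.
- snapshot(name): name is "side" or "top"; returns the picture (384x512x3 uint8, blue, green, red); there is no depth.
- camera_info(name): a dict with "fx", "fy", "cx", "cy" (pixels), "dist_coeffs" ([k1, k2, p1, p2, k3] as OpenCV has them; the pictures are not rectified), "R" (3x3) and "t" (3): a world point X has camera coordinates R X + t. Camera axes: x right, y down, z forward; pixel columns grow to the right and rows downward; lengths in m; the calibration is good to about 2 mm. A picture is of the moment at which its call begins. camera_info takes no time and is no camera call.
A pose or a line that the arm cannot do raises arm.MotionError and nothing moves.
- ticket.finish_job(): hands the job in, once; it reports no verdict.
Readings, each from a call of its own:
- arm.read_time(): time.
- arm.read_joint_positions(): joint angles.
- arm.read_dq(): joint speeds.
- arm.read_effort(): joint torques, N m.
- arm.read_tool_pos(): TCP position.
- arm.read_eef_rot(): TCP orientation.
- arm.read_ft_force(): force on the tool from outside, world axes, zero at the start.
- arm.read_wrist_torque(): the same for the moment, N m.
- arm.read_opening(): opening from 0.0 (shut) to 1.0 (fully open).
Only numpy, scipy, OpenCV 4.12 (cv2) and the standard library are available. Lean on these libraries where they do the work, as an engineer would, in place of code of your own. Each camera call takes 0.05 s, during which the arm holds its last target. There are 200 camera calls.

### The job

Weigh the jam jar: stand it gently and upright in the middle of the empty square pan of the balance and let go. Then slide block weights, one after another and without lifting them, from the wooden ledge fully onto the wide pan, as many as it takes for the beam to come to rest level, with the pointer between the two marks; weights that are not needed stay on the ledge. Leave the other things on the worktop alone.

Things in the scene. Friction and masses are not known exactly. Their poses are not given: they have to be found in the camera images.
- balance: two-pan kitchen balance, fixed: wooden base board (130 x 440 mm), steel beam along y, a pan at either end, a wooden ledge on legs in front of the wide pan. Origin on the worktop below the pivot; x away from the robot, y left along the beam, z up. Both pans stay horizontal and move at most 14 mm up or down from level; where in a pan a load stands makes no difference.
- beam (a joint): beam angle (rad): 0 level; positive with the wide (weights) pan up, the jar pan down; stops at -0.10 and +0.10. A spring resists: each 100 g of difference between the loads turns it 0.05 rad, so 200 g or more puts it on a stop. Settles within 1 s. The pointer is between the two marks within 0.035 rad of level.
- jar_pan_spot (a point): centre of the floor of the square pan (right end of the beam, balance y -140 mm), 130 x 130 mm, 6 mm lips all round; given as it is with the beam level, 70 mm above the worktop; the point does not move with the pan. Axes as the balance.
- load_pan_spot (a point): centre of the floor of the wide pan (left end, balance x 0, y +140 mm), 120 mm along x, 190 along y; no lip at its front edge (balance x -60 mm), 6 mm lips at sides and back; given as with the beam level, 70 mm above the worktop; the point does not move with the pan. Axes as the balance.
- ledge_spot (a point): centre of the top of the wooden ledge on which the weights stand, 87 mm above the worktop; 86 mm along x (balance x -149 to -63 mm), 200 mm along y (balance y 40 to 240 mm), no lips. 3 mm gap to the wide pan, whose floor at its highest is 3 mm lower than the ledge. Axes as the balance.
- gauge_spot (a point): middle of the gauge over the pivot, 180 mm up: an upright white plate 90 mm wide, its top 201 mm above the worktop, at balance x 18 to 22 mm, with two dark upright raised marks, 12 mm clear between them; the thin dark pointer (tip 145 mm above the pivot) stands in front of it. Axes as the balance.
- jam_jar_mid (a point): the jam jar on the open worktop right of the balance: glass jar, 69 mm diameter, 112 mm tall, with a fixed black lid 62 mm in diameter that takes up the top 23 mm. Its point is its centre, 56 mm above its underside. It weighs between 270 and 550 g, unknown beforehand.
- weight_a_mid (a point): large block weight, 200 g: 60 mm long (x) x 42 wide x 32 mm tall, plain aluminium with a knob (18 mm wide, 13 mm tall) on top. Point: middle of the block, 16 mm above its underside; x towards the pan, z up. Starts on the ledge. The three stand side by side about 62 mm apart, in any order.
- weight_b_mid (a point): large block weight, 200 g: 60 mm long (x) x 42 wide x 32 mm tall, plain aluminium with a knob (18 mm wide, 13 mm tall) on top. Point: middle of the block, 16 mm above its underside; x towards the pan, z up. Starts on the ledge. The three stand side by side about 62 mm apart, in any order.
- weight_half_mid (a point): half block weight, 100 g: 60 mm long (x) x 21 wide x 32 mm tall, half as wide as the others, to make up the last step, plain aluminium with a knob (18 mm wide, 13 mm tall) on top. Point: middle of the block, 16 mm above its underside; x towards the pan, z up. Starts on the ledge. The three stand side by side about 62 mm apart, in any order.
- salt: salt shaker, bystander, 44 mm diameter, 90 mm tall; origin under its base. Leave it alone.
- kitchen_timer: round kitchen timer, bystander, 62 mm diameter, 44 mm tall, behind the square pan; origin under its base. Leave it alone.
- story_mug: mug with handle, bystander, 86 mm diameter, 126 mm over the handle, 107 mm tall, left of the balance; origin under it. Leave it alone.
There are look-alikes about, which are no part of the job. What is shaped like the part that bears jam_jar_mid but turquoise is not meant.

How it is judged:
On the way, in this order (a step that is already met when the one before it is completed fails the run):
1. the jar stands upright in the square pan, released, and weighs that pan down (horizontal distance between jam_jar_mid and jar_pan_spot below 0.03 m and height (world z) of jam_jar_mid between 0.105 and 0.145 m and angle between jam_jar_mid's own z axis and vertical below 0.08 rad and value of joint beam above 0.08 rad and contact force between jam_jar and the fingers below 0.1 N), for 0.2 s.
2. the jar still in its pan, at least one large weight fully on the wide pan and the beam level (horizontal distance between jam_jar_mid and jar_pan_spot below 0.03 m and height (world z) of jam_jar_mid between 0.105 and 0.145 m and angle between jam_jar_mid's own z axis and vertical below 0.08 rad and ((x of weight_a_mid in the frame of balance between -0.033 and 0.05 m and y of weight_a_mid in the frame of balance between 0.055 and 0.225 m and height (world z) of weight_a_mid between 0.062 and 0.106 m and angle between weight_a_mid's own z axis and vertical below 0.1 rad) or (x of weight_b_mid in the frame of balance between -0.033 and 0.05 m and y of weight_b_mid in the frame of balance between 0.055 and 0.225 m and height (world z) of weight_b_mid between 0.062 and 0.106 m and angle between weight_b_mid's own z axis and vertical below 0.1 rad)) and value of joint beam between -0.035 and 0.035 rad and velocity of joint beam between -0.05 and 0.05 rad/s), for 0.3 s.
At the end, for the whole second after the job is handed in: The beam rests within 0.035 rad of level (pointer between the marks); the jar stands upright within 30 mm of the centre of the square pan; every weight stands upright either wholly on the wide pan or still on the ledge (horizontal distance between jam_jar_mid and jar_pan_spot below 0.03 m and height (world z) of jam_jar_mid between 0.105 and 0.145 m and angle between jam_jar_mid's own z axis and vertical below 0.08 rad and value of joint beam between -0.035 and 0.035 rad and velocity of joint beam between -0.05 and 0.05 rad/s and ((x of weight_a_mid in the frame of balance between -0.033 and 0.05 m and y of weight_a_mid in the frame of balance between 0.055 and 0.225 m and height (world z) of weight_a_mid between 0.062 and 0.106 m and angle between weight_a_mid's own z axis and vertical below 0.1 rad) or (x of weight_a_mid in the frame of balance between -0.145 and -0.085 m and height (world z) of weight_a_mid between 0.098 and 0.108 m and angle between weight_a_mid's own z axis and vertical below 0.1 rad)) and ((x of weight_b_mid in the frame of balance between -0.033 and 0.05 m and y of weight_b_mid in the frame of balance between 0.055 and 0.225 m and height (world z) of weight_b_mid between 0.062 and 0.106 m and angle between weight_b_mid's own z axis and vertical below 0.1 rad) or (x of weight_b_mid in the frame of balance between -0.145 and -0.085 m and height (world z) of weight_b_mid between 0.098 and 0.108 m and angle between weight_b_mid's own z axis and vertical below 0.1 rad)) and ((x of weight_half_mid in the frame of balance between -0.033 and 0.05 m and y of weight_half_mid in the frame of balance between 0.055 and 0.225 m and height (world z) of weight_half_mid between 0.062 and 0.106 m and angle between weight_half_mid's own z axis and vertical below 0.1 rad) or (x of weight_half_mid in the frame of balance between -0.145 and -0.085 m and height (world z) of weight_half_mid between 0.098 and 0.108 m and angle between weight_half_mid's own z axis and vertical below 0.1 rad)) and linear speed of jam_jar below 0.02 m/s); the robot touches nothing.
It fails at once if a weight is lifted more than 15 mm above its place on the ledge (height (world z) of any of weight_a_mid, weight_b_mid, weight_half_mid above 0.118 m).
It fails at once if the jar is set down harder than 40 N on the balance (contact force between jam_jar and balance above 40 N).
It fails at once if the jar is tipped over (angle between jam_jar_mid's own z axis and vertical above 0.6 rad).
It fails at once if the salt shaker, timer or mug is moved by more than 20 mm (distance of any of salt, kitchen_timer, story_mug from where it was at the start of the episode above 0.02 m).
It also fails if it takes over 64 s, if anything falls off the work surface, if the arm or the gripper's body presses on something with over 40 N, if the wrist force passes 120 N, or if a joint passes its speed limit or range.

## Working session

There is one attempt and no reset: what is moved stays moved. The work goes in short steps, each a Python script; the robot and the scene stay as the last script left them, time stands still between calls to the robot, and variables do not carry over. Pictures are saved under pics/ and viewed, about 8 in all and at most 12, crops included, and the job is handed in when it is done.

```bash
mkdir -p pics; ls; python3 - <<'E'
from station import arm, snapshot, camera_info
import cv2
for n in("top","side"):
    im=snapshot(n); cv2.imwrite(f"pics/{n}0.png",cv2.resize(im,(800,600),interpolation=cv2.INTER_CUBIC)); cv2.imwrite(f"pics/{n}0raw.png",im)
    print(n,camera_info(n))
print(arm.read_eef_rot(),arm.read_tool_pos(),arm.read_time())
E
```

```text
pics
top {'fx': 370.7127745371258, 'fy': 370.7127745371258, 'cx': 263.92087852451147, 'cy': 186.89298791422829, 'dist_coeffs': array([-0.1117654,  0.       ,  0.       ,  0.       ,  0.       ]), 'R': array([[-0.00758705, -0.99970792,  0.02294603],
       [-0.99730833,  0.00589135, -0.07308474],
       [ 0.07292821, -0.02343877, -0.99706173]]), 't': array([-0.03511299,  0.54900278,  1.15234106])}
side {'fx': 491.50729501686897, 'fy': 491.50729501686897, 'cx': 260.1200021047896, 'cy': 189.96483799373866, 'dist_coeffs': array([-0.09518471,  0.        ,  0.        ,  0.        ,  0.        ]), 'R': array([[-0.84431885, -0.53569265,  0.01261213],
       [-0.37005905,  0.56591381, -0.73674817],
       [ 0.3875332 , -0.6267176 , -0.6760496 ]]), 't': array([0.44857747, 0.32061578, 1.39463702])}
[-0.68738463 -0.16575938  0.68781633 -0.16411854] [ 0.29460561 -0.57880411  0.30283409] 0.1
```

View pics/top0.png

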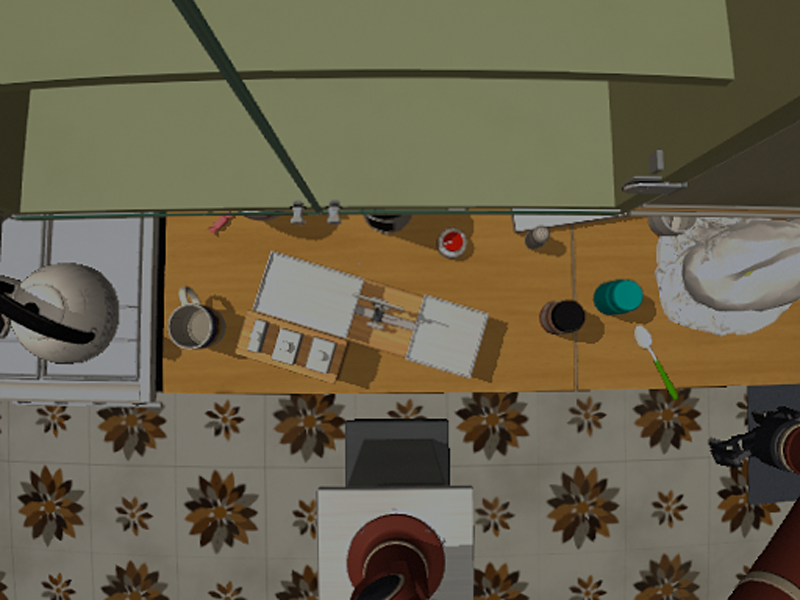

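View pics/side0.png

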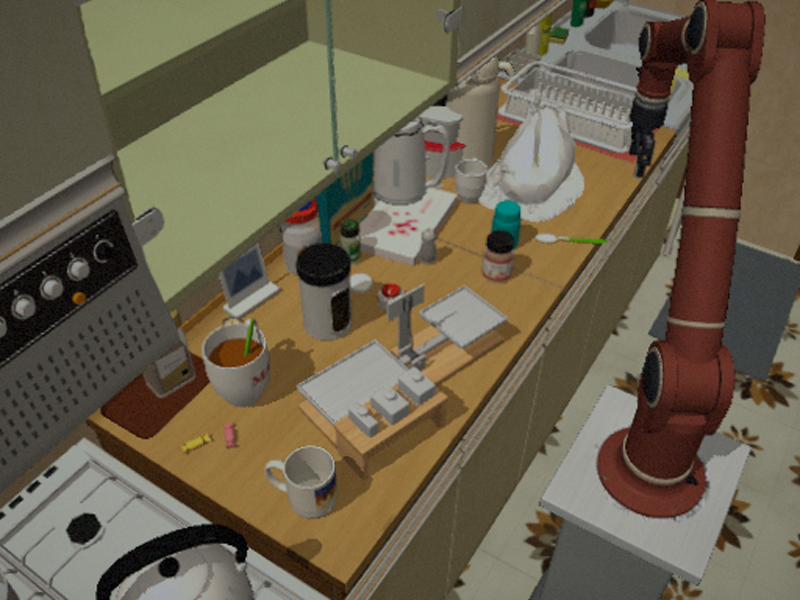

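Top view: jar with black lid at (568,317), turquoise look-alike at (618,297). The balance is yawed, with the weights at (258,335), (286,345) and (321,355). The left one is the half weight. I'll enlarge the balance and jar region.

```bash
python3 - <<'E'
import cv2
im=cv2.imread("pics/top0raw.png")
# cols 150..410, rows 135..255
c=im[140:255,145:415]; cv2.imwrite("pics/c1.png",cv2.resize(c,None,fx=2.96,fy=2.96,interpolation=cv2.INTER_CUBIC))
im=cv2.imread("pics/side0raw.png")
c=im[135:305,185:385]; cv2.imwrite("pics/c2.png",cv2.resize(c,None,fx=3.5,fy=3.5,interpolation=cv2.INTER_CUBIC))
E
```

```text
(no output)
```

View pics/c1.png

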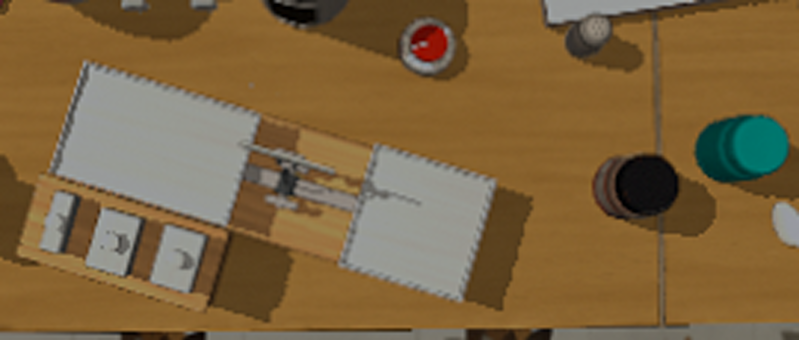

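View pics/c2.png

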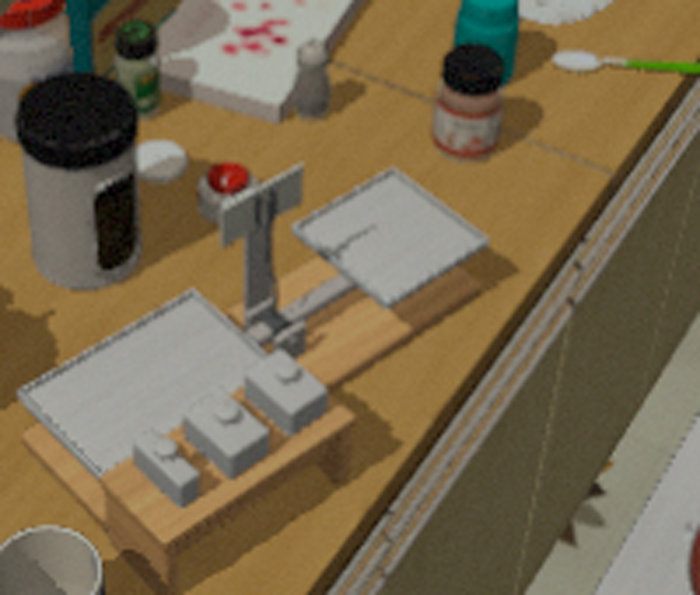

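Crop c1 (top):
- Jar lid centre is about (647,184). The turquoise look-alike at (755,147) is not meant. The black-lidded jar with red-brown contents and a label fits the description.
- Square pan corners are (374,145), (495,180), (463,300) and (340,265).
- Knobs are at (60,222), (120,243) and (183,261).
- Ledge corners are (20,257), (205,310) and (230,232).

Crop c2 (side): jar lid centre is about (473,66), and the knobs are at (165,440), (228,410) and (288,370).

```bash
cat > h.py <<'E'
import numpy as np, cv2
from station import arm, snapshot, camera_info, ticket
from scipy.spatial.transform import Rotation as Ro
def ray(n,u,v):
    c=camera_info(n);K=np.array([[c['fx'],0,c['cx']],[0,c['fy'],c['cy']],[0,0,1]])
    p=cv2.undistortPoints(np.array([[[u,v]]],float),K,np.array(c['dist_coeffs']))[0,0]
    R=np.array(c['R']);t=np.array(c['t']); return -R.T@t, R.T@np.array([p[0],p[1],1])
def onz(n,u,v,z):
    o,d=ray(n,u,v); return o+d*(z-o[2])/d[2]
def proj(n,X):
    c=camera_info(n);K=np.array([[c['fx'],0,c['cx']],[0,c['fy'],c['cy']],[0,0,1]])
    return cv2.projectPoints(np.atleast_2d(np.array(X,float)),cv2.Rodrigues(np.array(c['R']))[0],np.array(c['t']),K,np.array(c['dist_coeffs']))[0][:,0]
E
python3 - <<'E'
from h import *
np.set_printoptions(precision=4,suppress=True)
T=lambda x,y,z:onz("top",145+(x+.5)/2.96-.5,140+(y+.5)/2.96-.5,z)
S=lambda x,y,z:onz("side",185+(x+.5)/3.5-.5,135+(y+.5)/3.5-.5,z)
P=[T(*p,.076) for p in[(374,145),(495,180),(463,300),(340,265)]]
print("sq",np.mean(P,0),[np.linalg.norm(P[i]-P[i-1]) for i in range(4)])
for a,b in((0,1),(3,2),(1,2),(0,3)):print(np.degrees(np.arctan2(*(P[b]-P[a])[1::-1])))
W=[T(*p,.076) for p in[(85,62),(260,113),(227,225)]];print("wide",(W[0]+W[2])/2,np.linalg.norm(W[0]-W[1]),np.linalg.norm(W[1]-W[2]))
L=[T(*p,.087) for p in[(20,257),(205,310),(230,232)]];print("ledge",(L[0]+L[2])/2,np.linalg.norm(L[0]-L[1]),np.linalg.norm(L[1]-L[2]))
for a,b in((W[0],W[1]),(L[0],L[1])):print(np.degrees(np.arctan2(*(b-a)[1::-1])))
PS=[S(*p,.076) for p in[(395,168),(490,240),(388,304),(293,230)]];print("sq side",np.mean(PS,0))
print("jar",T(647,184,.112),S(473,66,.112))
for t,s in zip([(60,222),(120,243),(183,261)],[(165,440),(228,410),(288,370)]):print("knob",T(*t,.132),S(*s,.132))
print("salt",T(595,28,.09),"timer",T(430,42,.044),"turq",T(758,146,.112))
E
```

```text
sq [ 0.4603 -0.1031  0.076 ] [np.float64(0.12645446759428586), np.float64(0.12858672673663124), np.float64(0.1261871805128669), np.float64(0.1296176266052607)]
-106.51489114665334
-106.39303079325637
164.18549747261264
163.71703841910283
wide [0.5426 0.1637 0.076 ] 0.18748576487934798 0.11848925958869506
ledge [0.4399 0.1925 0.087 ] 0.1940612512004116 0.0816196081071311
-106.6302551747108
-105.96272811996874
sq side [ 0.4582 -0.1021  0.076 ]
jar [ 0.4961 -0.3295  0.112 ] [ 0.4919 -0.3241  0.112 ]
knob [0.4628 0.247  0.132 ] [0.4669 0.2482 0.132 ]
knob [0.4424 0.1886 0.132 ] [0.4426 0.1961 0.132 ]
knob [0.4249 0.1279 0.132 ] [0.4251 0.1346 0.132 ]
salt [ 0.6571 -0.2862  0.09  ] timer [ 0.6502 -0.1205  0.044 ] turq [ 0.5334 -0.4455  0.112 ]
```

The cameras agree to a few mm and the sizes check out. The balance yaw is about -16.4° and its origin about (0.501, 0.030). I'll refine the jar with a silhouette fit, then grasp it and weigh it in the hand.

```bash
cat >> h.py <<'E'
YAW=np.radians(-16.4); ORG=np.array([0.501,0.0305])
EX=np.array([np.cos(YAW),np.sin(YAW)]); EY=np.array([-EX[1],EX[0]])
def B(x,y): return ORG+x*EX+y*EY
def down(y2):  # tool x down, tool y along y2 (2D)
    xx=np.array([0,0,-1.]);yy=np.array([*y2,0.]);zz=np.cross(xx,yy)
    return Ro.from_matrix(np.c_[xx,yy,zz]).as_quat()
Q=min((down(EY),down(-EY)),key=lambda q:-abs(np.dot(q,[-0.68738463,-0.16575938,0.68781633,-0.16411854])))
def cyl(n,x,y,z0,z1,r,shape=(384,512),s=4):
    a=np.linspace(0,2*np.pi,48); X=[(x+r*np.cos(t),y+r*np.sin(t),z) for z in(z0,z1) for t in a]
    h=cv2.convexHull(((proj(n,X)+.5)*s).astype(np.int32)); m=np.zeros((shape[0]*s,shape[1]*s),np.uint8); cv2.fillConvexPoly(m,h,1); return m
E
python3 - <<'E'
from h import *
from scipy.optimize import minimize
for n in("top","side"):
    im=cv2.imread(f"pics/{n}0raw.png"); c=proj(n,(.494,-.327,.1))[0]
    m=(im.max(2)<50).astype(np.uint8); yy,xx=np.mgrid[:384,:512]; m[np.hypot(xx-c[0],yy-c[1])>20]=0
    M=cv2.resize(m,None,fx=4,fy=4,interpolation=cv2.INTER_NEAREST)
    f=lambda p:1-(M&(k:=cyl(n,*p,.089,.112,.031))).sum()/(M|k).sum()
    r=minimize(f,(.494,-.327),method="Nelder-Mead",options=dict(initial_simplex=[(.494,-.327),(.5,-.327),(.494,-.32)]));print(n,r.x,r.fun,m.sum())
p=B(0,-.14);print(p,Q)
for P in((.494,-.327,.3),(.494,-.327,.122),(*p,.25),(*p,.17),(*B(-.15,.2),.17),(*B(-.17,.076),.165),(*B(-.04,.2),.165)):print(P,arm.ik(P,Q) is not None and np.round(arm.ik(P,Q),2))
E
```

```text
top [ 0.49507317 -0.33120807] 0.11597897084594555 356
side [ 0.49588464 -0.33527088] 0.16755117513267626 206
[ 0.4614722  -0.10380396] [ 0.69987748 -0.10085389 -0.69987748 -0.10085389]
(0.494, -0.327, 0.3) [ 0.44  0.53  0.17  1.61 -0.1   1.01 -1.22]
(0.494, -0.327, 0.122) [ 0.46  0.76  0.15  1.77 -0.17  0.63 -1.15]
(np.float64(0.4614721960419973), np.float64(-0.10380395643560805), 0.25) [ 0.11  0.42  0.09  1.99 -0.05  0.74 -1.62]
(np.float64(0.4614721960419973), np.float64(-0.10380395643560805), 0.17) [ 0.1   0.55  0.11  2.07 -0.11  0.53 -1.57]
(np.float64(0.41357119518756663), np.float64(0.26471401343444295), 0.17) [-0.61  0.57 -0.01  2.02  0.01  0.55 -2.48]
(np.float64(0.3593745750482489), np.float64(0.15140590972833334), 0.165) [-0.49  0.48  0.05  2.29 -0.07  0.38 -2.24]
(np.float64(0.5190957323869729), np.float64(0.23365645318172656), 0.165) [-0.5   0.66  0.06  1.81 -0.06  0.67 -2.26]
```

```bash
python3 - <<'E'
from h import *
np.set_printoptions(precision=3,suppress=True)
x,y=.495,-.3295
arm.move_gripper(1.0)
arm.movep((x,y,.28),Q); arm.line_to((x,y,.20)); arm.pause(.3)
F=lambda:np.mean([arm.read_ft_force() for _ in range(10)],0)
f0=F(); arm.line_to((x,y,.122),velocity=.06); print("f",f0,F())
arm.move_gripper(0.0,effort=40); print("open",arm.read_opening(),arm.read_opening()*85, F())
arm.line_to((x,y,.20),velocity=.08); arm.pause(.5); f1=F(); print(f1,"mass",(f0-f1)[2]/9.81, arm.read_opening(),arm.read_time())
cv2.imwrite("pics/lift.png",cv2.resize(snapshot("side")[60:260,220:440],None,fx=2.7,fy=2.7))
E
```

```text
f [-0.554 -0.65   0.04 ] [-0.732  0.119  0.741]
open 0.7916546098400998 67.29064183640848 [-1.781 -1.994  5.432]
[-0.019  0.415 -4.918] mass 0.5053688431252478 0.7889673518965714 5.9
```

View pics/lift.png

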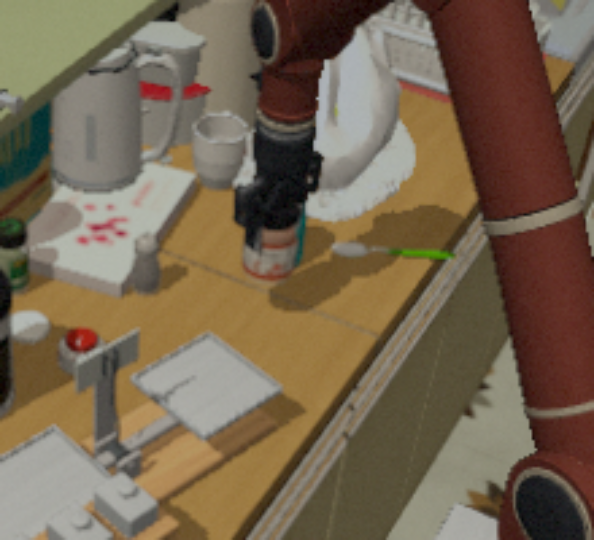

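The jar is held upright at (272,245) in the crop, and the wrist reads about 505 g. Next I place it in the pan.

```bash
python3 - <<'E'
from h import *
np.set_printoptions(precision=3,suppress=True)
F=lambda:np.mean([arm.read_ft_force() for _ in range(20)],0)
x,y=.495,-.3295; p=B(0,-.14)
arm.line_to((x,y,.25)); arm.line_to((*p,.25),velocity=.15); arm.pause(.5); print("mass",-F()[2]/9.81+.004)
arm.line_to((*p,.200),velocity=.08)
z=.200
while z>.1765:
    z-=.002; arm.line_to((*p,z),velocity=.03); f=F()[2]; print(round(z,4),round(f,2),end="; ")
    if f>-.6: break
arm.pause(.2)
arm.move_gripper(.9); arm.pause(.2)
arm.line_to((*p,.28),velocity=.15); print(arm.read_time())
arm.movep((*B(-.19,.2),.26),Q); print(arm.read_time())
for n in("side","top"):cv2.imwrite(f"pics/{n}1raw.png",snapshot(n))
a=cv2.imread("pics/side1raw.png")[120:300,180:380];b=cv2.imread("pics/top1raw.png")[140:255,145:345]
cv2.imwrite("pics/p1.png",np.vstack([cv2.resize(a,None,fx=2,fy=2),cv2.resize(b,None,fx=2,fy=2)]))
E
```

```text
mass 0.48344098127081003
0.198 -5.86; 0.196 -5.58; 0.194 -5.37; 0.192 -5.44; 0.19 -4.19; 0.188 -3.89; 0.186 -4.45; 0.184 -4.64; 0.182 -3.34; 0.18 -2.9; 0.178 6.61; 13.625
15.075
```

View pics/p1.png

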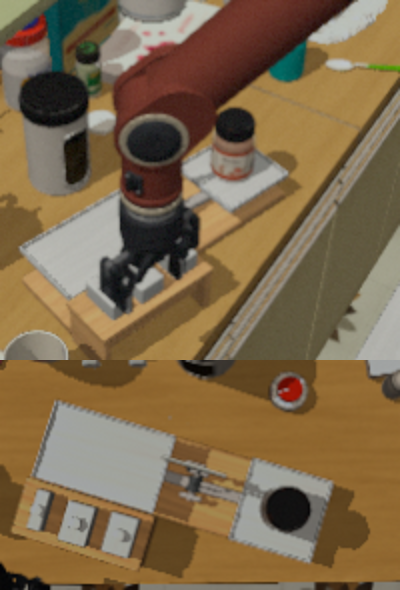

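The jar stands upright in the pan, which is down. In-hand readings of 480–510 g suggest all three weights (500 g). I'll push the middle large one first, then check.

```bash
cat >> h.py <<'E'
def push(y,xend,op,z=.165):
    arm.movep((*B(-.168,y),.24),Q); arm.move_gripper(op)
    arm.line_to((*B(-.168,y),z),velocity=.1)
    m=0
    for x in np.r_[-.10:xend:5j]:
        arm.line_to((*B(x,y),z),velocity=.06); f=arm.read_ft_force(); print(round(float(x),3),np.round(f,1))
    arm.pause(.2)
    arm.line_to((*B(xend-.02,y),z),velocity=.06); arm.line_to((*B(xend-.02,y),.24),velocity=.12); 
E
python3 - <<'E'
from h import *
J=onz("top",145+289/2,140+148/2,.168); print("jar",J[:2]-B(0,-.14))
push(.138,-.042,.12)
arm.movep((*B(-.19,.075),.26),Q); print(arm.read_time())
for n in("side","top"):cv2.imwrite(f"pics/{n}2raw.png",snapshot(n))
a=cv2.imread("pics/side2raw.png")[120:300,180:380];b=cv2.imread("pics/top2raw.png")[140:255,145:345]
cv2.imwrite("pics/p2.png",np.hstack([cv2.resize(a,None,fx=2,fy=2),cv2.resize(b,(400,360))]))
E
```

```text
jar [ 0.00113252 -0.00152616]
-0.1 [-1.1 -0.8  0.5]
-0.086 [-0.4  0.4  0.1]
-0.071 [0.  0.2 0.1]
-0.057 [-1.1 -0.1  0.5]
-0.042 [ 0.1 -0.2  0. ]
22.0417
```

View pics/p2.png

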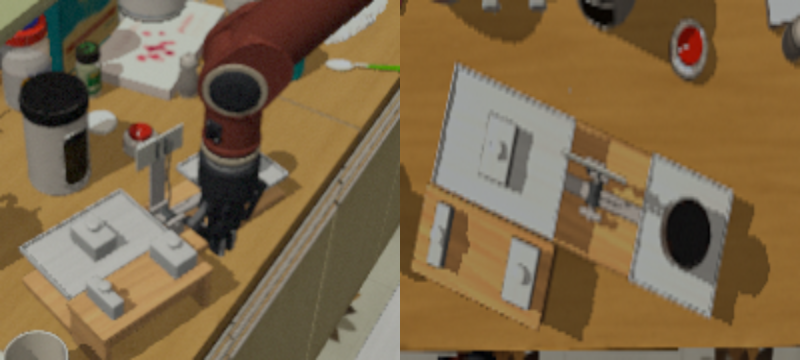

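The first large weight stands square in the pan, with its knob at (500,150). Next I push the right large one, then read the pan height before deciding on the half weight.

```bash
python3 - <<'E'
from h import *
X=onz("top",195,187.9,.129)[:2]-ORG; print("w1 x,y",X@EX,X@EY)
push(.075,-.044,.12)
arm.movep((*B(-.19,.2),.26),Q); arm.pause(.5); print(arm.read_time())
for n in("side","top"):cv2.imwrite(f"pics/{n}3raw.png",snapshot(n))
b=cv2.imread("pics/top3raw.png")[140:255,145:345]; a0=cv2.imread("pics/side0raw.png")
a=cv2.imread("pics/side3raw.png")
g=lambda im:cv2.resize(im[175:245,235:285],None,fx=6,fy=6,interpolation=cv2.INTER_CUBIC)[:360]
o=np.hstack([cv2.resize(b,(400,230)),cv2.resize(a[120:300,180:380],(400,230))])
g4=np.hstack([cv2.resize(im[175:240,240:290],(260,338),interpolation=cv2.INTER_CUBIC) for im in(a0,cv2.imread("pics/side2raw.png"),a)])
o=np.vstack([o,np.hstack([g4,np.zeros((338,20,3),np.uint8)])]);cv2.imwrite("pics/p3.png",o)
E
```

```text
w1 x,y -0.00044873374476787214 0.13642783330295277
-0.1 [-0.3 -0.3  0.1]
-0.086 [-0.   0.2 -0.7]
-0.072 [-1.2 -0.4  0.5]
-0.058 [-0.8 -0.7 -0.4]
-0.044 [-0.3  0.1  0.4]
29.025
```

View pics/p3.png

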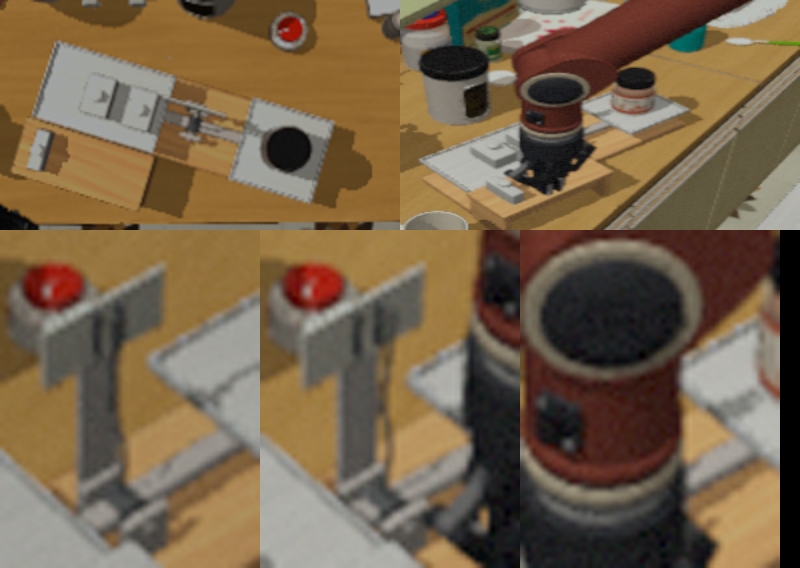

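Both large weights are on the pan, but the arm hides the gauge. I'll move the arm right to read the pointer.

```bash
python3 - <<'E'
from h import *
arm.movep((.44,-.33,.30),Q); arm.pause(.3); print(arm.read_time())
a=snapshot("side");cv2.imwrite("pics/side4raw.png",a)
g4=np.hstack([cv2.resize(im[175:240,240:290],(260,338),interpolation=cv2.INTER_CUBIC) for im in(cv2.imread("pics/side0raw.png"),cv2.imread("pics/side2raw.png"),a)])
cv2.imwrite("pics/p4.png",g4)
E
```

```text
31.6083
```

View pics/p4.png

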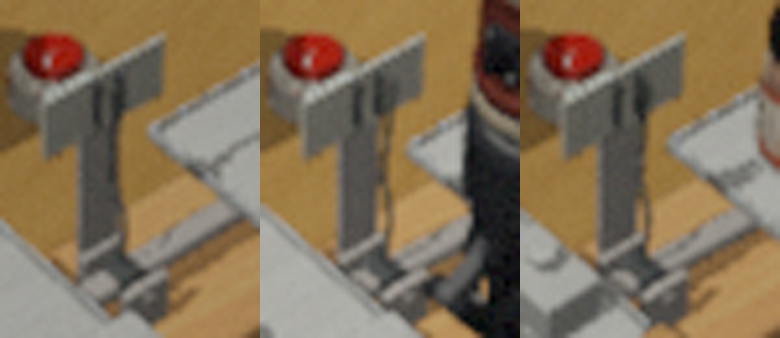

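Level reference: the pointer sits at about x=117 (row 130). With 200 g on it is at the stop, about 126; now it is about 123, on the right-hand mark and still jar-heavy. This agrees with the roughly 490–505 g reading, so I push the half weight.

```bash
python3 - <<'E'
from h import *
push(.198,-.042,0.0)
arm.movep((.44,-.33,.30),Q); arm.pause(.6); print(arm.read_time())
a=snapshot("side");b=snapshot("top");cv2.imwrite("pics/side5raw.png",a);cv2.imwrite("pics/top5raw.png",b)
g4=np.hstack([cv2.resize(im[175:240,240:290],(260,338),interpolation=cv2.INTER_CUBIC) for im in(cv2.imread("pics/side0raw.png"),cv2.imread("pics/side4raw.png"),a)])
o=np.hstack([cv2.resize(b[140:255,145:345],(390,240)),cv2.resize(a[120:300,180:380],(390,240))])
cv2.imwrite("pics/p5.png",np.vstack([o,g4]))
E
```

```text
-0.1 [0.8 0.4 0.7]
-0.086 [-0.1  0.9  0. ]
-0.071 [-0.1  1.1  0.2]
-0.057 [-0.3  0.4  0. ]
-0.042 [ 0.  -0.2  0.9]
41.9583
```

View pics/p5.png

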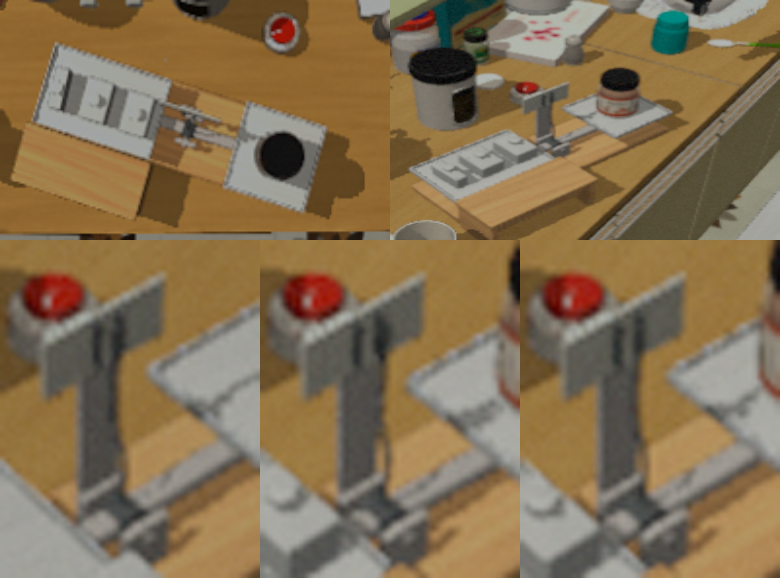

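All three weights sit square on the pan and the pointer is between the marks. I'll make a sub-pixel check of the pan height and weight positions before handing in.

```bash
python3 - <<'E'
from h import *
G=lambda k:cv2.cvtColor(cv2.imread(f"pics/side{k}raw.png"),cv2.COLOR_BGR2GRAY)
t=G(0)[193:213,266:280]
cands=[]
for k in(2,4,5):
    w=np.eye(2,3,dtype=np.float32); big=G(k)[185:225,258:290]
    w[:,2]=(8,9)
    try: cc,w=cv2.findTransformECC(t,big,w,cv2.MOTION_TRANSLATION,(3,200,1e-5),None,1); print(k,cc,"shift",w[:,2]-8)
    except cv2.error as e: print(k,"fail")
c=B(0,-.14)-.065*EX*-1+.065*EY   # a pan corner
for h in(0,.0049,.014): print("expected dv for drop",h,proj("side",(*c,.076-h))[0]-proj("side",(*c,.076))[0])
for u,v in((62,88),(99,100),(138,116)):
    X=onz("top",145+u*200/390,140+v*115/240,.115)[:2]-ORG; print("w",np.round([X@EX,X@EY],3))
E
```

```text
2 0.8035415924410676 shift [-1.350522  2.847848]
4 0.8932177683594082 shift [-0.22923279  2.0846977 ]
5 0.9585736717457012 shift [-0.03811455  0.56643677]
expected dv for drop 0 [0. 0.]
expected dv for drop 0.0049 [-0.03439141  1.09354693]
expected dv for drop 0.014 [-0.09789991  3.11233015]
w [0.001 0.195]
w [0.    0.137]
w [-0.005  0.074]
```

```bash
python3 -c "
from h import *
ticket.finish_job(); print(arm.read_time())"
```

```text
the job is handed in; nothing more can be done
the job is handed in; nothing more can be done
```

The jar stands upright in the square pan, all three weights are on the wide pan, and the beam is level with the pointer between the marks. I handed the job in at about 42 s; no verdict was reported.

I set the jam jar (black lid, not the turquoise look-alike) down about 2 mm from the pan centre. I then slid both 200 g weights and the 100 g weight straight across from the ledge.

Last checks, from the cameras:
- **Beam:** it was about +0.018 rad, inside the 0.035 limit. With only the two large weights on it was about +0.067, so the half weight was needed.
- **Weights:** their positions in the balance frame were x = 0.001, 0.000 and -0.005 m, and y = 0.195, 0.137 and 0.074 m. All are within the allowed area.
- **Other things:** in the last pictures the timer and salt stood where they started and nothing had fallen. I did not measure the mug separately.

The weight readings disagree a little: the wrist force gave 480–510 g for the jar, while the beam angle implies about 535 g. Both fit a 500 g load.

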